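Find the solid layshaft spindle in the wash rack

ROBOT

A 6-joint arm with a two-finger parallel gripper is mounted at the origin on a cart in front of the work surface, level with it; the furniture and walls round the work are solid. World frame = base frame: x ahead of the robot, y to its left, z up, the work surface at z = 0. Lengths are in m, angles in rad, forces in N, time in s.
With the tool pointing down it reaches from about 0.275 to 0.875 m from the base axis. Payload 12.5 kg.
Tool frame: the origin (TCP) lies at the very end of the fingers, on their centre line; the grasp point (between the pads) lies 19 mm behind it; z points along the fingers, y is the line along which they close (so a half turn about z gives the same grasp; the last joint's range is limited). The gripper opens to 85 mm and grips with 20 to 120 N. Pads are 22 mm wide; open, the fingers measure 114 mm over their backs; the gripper's body (76 mm by 85 mm) begins 54 mm behind the grasp point. The pads swing forward as they close: fully open they stand 13 mm farther back than shut.
Start: joints at [-0.085, 0.351, 1.652, -0, 1.139, -0.085], TCP at [0.55, 0, 0.231] pointing down, gripper open.
Joint ranges: [-2.75, 2.75], [-0.79, 2.1], [0.01, 2.65], [-1.57, 4.71], [0.07, 3.14], [-2.87, 2.87]. Speed limits (rad/s): [2.22, 2.22, 2.79, 3.14, 3.14, 3.14].

INTERFACE

Orientations are given as a unit quaternion [w, x, y, z].
In Python, from rig import arm gives the robot as it stands. The module is installed in compiled form; this text tells all that it offers. Calls block until the motion is done:
- arm.move_ptp(position, orientation): joint-space move of the TCP to a pose.
- arm.servo_line(position, ori=None, velocity=0.15): straight line of the TCP; ori=None keeps the orientation; velocity is the mean speed in m/s.
- arm.goto_joints(angles): joint-space move.
- arm.move_gripper(opening): opening from 0.0 (shut) to 1.0 (fully open); the grip force is fixed at half the most; returns when the fingers have stopped.
- arm.pause(seconds).
- arm.inverse_kinematics(position, orientation): joint angles nearest the present ones, or None.
- arm.capture(name): name is "scene" or "top"; returns the picture (384x512x3 uint8, red, green, blue); there is no depth.
- arm.camera_info(name): a dict with "fov_y" (degrees; the focal length in pixels is half the picture's height over the tangent of half this angle, whatever the lens; pixels are square), "cx", "cy" (the principal point, pixels), "k1" (the pictures are not rectified: a ray, as slopes to the right and down, at radius r is drawn at 1 + k1 r^2 times it, then the intrinsics apply), "R" (3x3) and "t" (3): a world point X has camera coordinates R X + t. Camera axes: x right, y down, z forward; pixel columns grow to the right and rows downward; lengths in m; the calibration is good to about 2 mm. A picture is of the moment at which its call begins. camera_info takes no time and is no camera call.
A pose or a line that the arm cannot do raises arm.Unreachable and nothing moves.
- arm.close_job(): hands the job in; it is judged then, once.
Readings, each from a call of its own:
- arm.current_time(): time.
- arm.current_joint_positions(): joint angles.
- arm.current_joint_vel(): joint speeds.
- arm.current_joint_efforts(): joint torques, N m.
- arm.current_tool_pos(): TCP position.
- arm.current_orientation(): TCP orientation.
- arm.current_wrist_force(): force on the tool from outside, world axes, zero at the start.
- arm.current_wrist_torque(): the same for the moment, N m.
- arm.current_grip_width(): opening from 0.0 (shut) to 1.0 (fully open).
- arm.current_gripper_force(): force on a finger pad.
Only numpy, scipy, OpenCV 4.12 (cv2) and the standard library are available. Lean on these libraries where they do the work, as an engineer would, in place of code of your own. Each camera call takes 0.05 s, during which the arm holds its last target. There are 200 camera calls.

TASK

Two layshaft spindles that look the same stand in the wash rack under its locked keeper bar: one is solid, the other is drilled out inside and plugged. Take the red T-key from its parking tube, push it fully home in the brass lock, turn it clockwise as far as it goes to swing the bar off both spindles, and leave it there; then lift the spindles clear of the rack one after the other to feel which is heavier, standing the lighter one back in a cup. Finish still holding the heavier one in the gripper, upright and in line over the bore of the cluster gear, its foot about 2 cm above the gear and touching nothing, with the gear in its tray and the other parts on the bench left where they are.

Things in the scene. Friction and masses are not known exactly. Their poses are not given: they have to be found in the camera images.
- wash_rack: Fixed steel wash rack. Origin: its underside, on the lock axis. Base plate 62 x 250 mm (x, y), 10 mm high; two open cups at y = +90 and -90 mm (bore 30 mm, flaring to 38 at the rim; floor 14 mm, rim 52 mm above the bench); at the origin a round post with keeper bar and lock; at x = +66 mm a square key-parking tube (19 mm outside, top 101 mm above the bench).
- keeper (a joint): Turn of the keeper bar about the rack's vertical lock axis (rad). 0: bar along the rack's y axis, 3 mm above both spindles, so neither can be lifted; grows clockwise seen from above; 1.45: stop, bar off both. Starts at 0 to 0.1 and stays where left (friction 0.12 N m). Bar 20 mm wide, 200 long, 6 thick, top 143 mm above the bench. The socket's sides are turned with it.
- lock_mouth (a point): Centre of the square key socket's mouth, on top of the brass lock barrel (35 mm diameter), 164.5 mm above the bench. The socket is 11.8 mm square and 18 mm deep; with the keeper at 0 its sides lie along the rack's x and y axes.
- lock_floor (a point): Centre of the socket's floor, 18 mm below its mouth; the foot of the key rests here when it is fully home.
- key_handle (a point): Centre of the T-key's red cross handle, where to grip it: 46 mm long (key y axis), 12 mm thick (key x axis), 16 mm high, 58 mm above the key's foot. The loose key (120 g) stands in its parking tube, a 26 mm deep square hole that it leaves straight upwards, with the handle along the rack's x axis.
- key_tip (a point): Centre of the foot of the T-key's shank (10 mm square with sides along the key's x and y axes, slightly reduced over the last 3.5 mm; 50 mm from foot to handle). The z axis points up the key.
- cup_1 (a point): Where the middle of a spindle lies when it stands in the cup at the rack's +y end: on the cup's axis, 74 mm above the bench.
- cup_2 (a point): The same for the cup at the rack's -y end.
- spindle_1_mid (a point): Middle (half-way up) of one of the two spindles: a dark grey steel rod, 24 mm in diameter, 120 mm long, two shallow grooves, standing upright in either cup (z axis along it); its top is 60 mm above this point. One of the two weighs 0.24 to 0.30 kg, the other 0.40 to 0.49 kg; which is which cannot be seen.
- spindle_2_mid (a point): Middle of the other spindle, the same in size and look, weight likewise unknown.
- cluster_top (a point): Centre of the top face of the dark cluster gear, at the mouth of its bore. The gear stands loose and upright in the white parts tray (tray floor 2 mm, tray rim 42 mm above the bench): 106 mm high, 72 mm across at the foot, 44 mm across at the top.
- ring_wheel: Bystander: toothed ring, 85 mm across and 19 mm high, lying flat; origin at the centre of its underside.
- shift_link: Bystander: small shift link with ball ends, 19 x 78 x 11 mm, lying flat; origin at the centre of its underside.
- flange_disc: Bystander: flat black drive flange, 112 mm across and 11 mm thick, lying flat; origin at the centre of its underside.
Things that resemble listed ones, but are neither listed nor needed, are in the scene too. Leave any purple look-alike of the part that bears spindle_1_mid alone.

How it is judged:
By the outcome, as a careful person would: the job done as asked, in the order asked, and still so for the second after the job is handed in, while the arm keeps its last pose, push and grip.
It also fails if it takes over 72 s, if anything falls off the work surface, if the arm or the gripper's body presses on something with over 40 N, if the wrist force passes 120 N, or if a joint passes its speed limit or range.

## Working session

There is one attempt and no reset: what is moved stays moved. The work goes in short steps, each a Python script; the robot and the scene stay as the last script left them, time stands still between calls to the robot, and variables do not carry over. Pictures are saved under pics/ and viewed, at most 10 in all, crops included, and the job is handed in when it is done.

```bash
mkdir -p pics; cat > h.py <<'E'
import numpy as np, cv2
from rig import arm
def cam(n):
    c=arm.camera_info(n); f=192/np.tan(np.radians(c['fov_y'])/2)
    return c,f,np.array(c['R']),np.array(c['t'])
def ray(n,u,v):
    c,f,R,t=cam(n); d=np.array([(u-c['cx'])/f,(v-c['cy'])/f]); s=d.copy()
    for _ in range(30): s=d/(1+c['k1']*(s@s))
    return -R.T@t, R.T@np.array([s[0],s[1],1])
def atz(n,u,v,z):
    o,d=ray(n,u,v); return o+d*(z-o[2])/d[2]
def proj(n,X):
    c,f,R,t=cam(n); p=R@np.array(X)+t; s=p[:2]/p[2]; s=s*(1+c['k1']*(s@s))
    return np.array([c['cx'],c['cy']])+f*s
def tri(a,b):
    # a=(u,v) scene, b=(u,v) top
    o1,d1=ray('scene',*a);o2,d2=ray('top',*b)
    k=np.linalg.lstsq(np.c_[d1,-d2],o2-o1,rcond=None)[0]
    p,q=o1+k[0]*d1,o2+k[1]*d2
    return (p+q)/2,np.linalg.norm(p-q)
def snap(n,f,box=None,s=1):
    im=cv2.cvtColor(np.asarray(arm.capture(n)),cv2.COLOR_RGB2BGR)
    if box: im=im[box[1]:box[3],box[0]:box[2]]
    im=cv2.resize(im,None,fx=s,fy=s,interpolation=cv2.INTER_CUBIC); cv2.imwrite('pics/'+f,im)
def down(yaw): # tool y axis at angle yaw from world... tool z down; x=(cos,sin) 
    # x axis=(c,s,0), y=(s,-c,0), z=-1 -> quat
    return np.array([0,np.cos(yaw/2),np.sin(yaw/2),0])
E
python3 - <<'E'
from h import *
for n in('scene','top'):
    snap(n,n+'0.png',s=1.5); c,f,R,t=cam(n); print(n,f,c['k1'],-R.T@t,R[2])
print(arm.current_orientation(),arm.current_time())
E
```

```text
scene 492.7006051665884 0.0016825825486038338 [-0.21388426 -0.92876222  0.68643797] [ 0.62084286  0.63471039 -0.46010528]
top 346.43341088238697 -0.07517459912067392 [ 0.39407784 -0.17883897  0.94441073] [ 0.13388204  0.01395339 -0.99089904]
[-3.80201270e-04  7.07120786e-01  7.07092604e-01 -3.14168222e-04] 0.1
```

View pics/scene0.png

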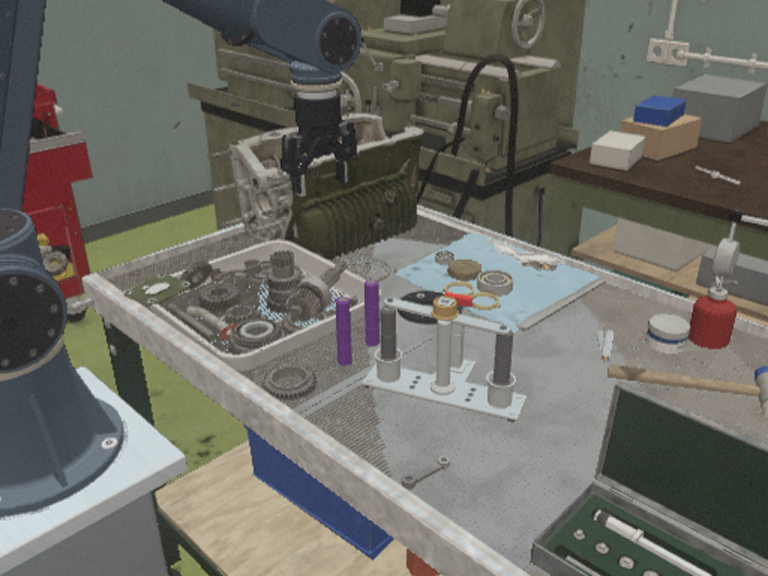

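View pics/top0.png

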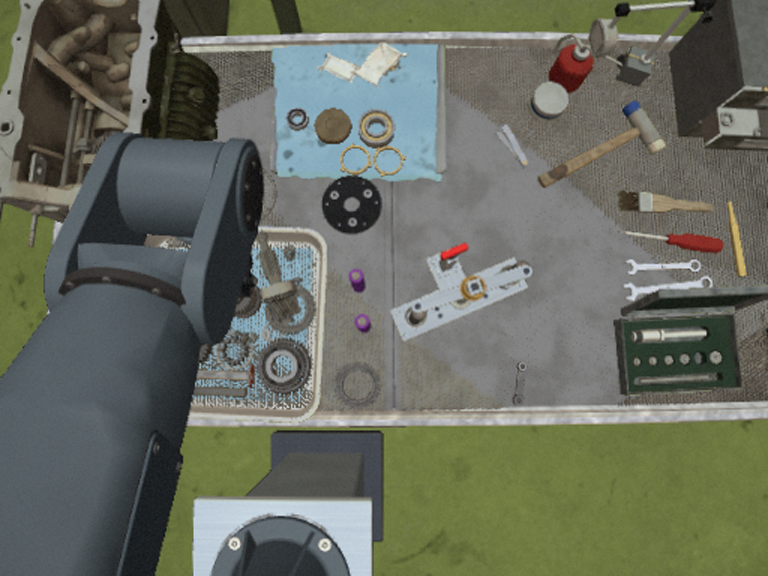

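```bash
python3 - <<'E'
from h import *
snap('scene','s1.png',(240,185,356,285),6)
snap('top','t1.png',(255,155,365,235),7)
E
```

```text
(no output)
```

View pics/s1.png

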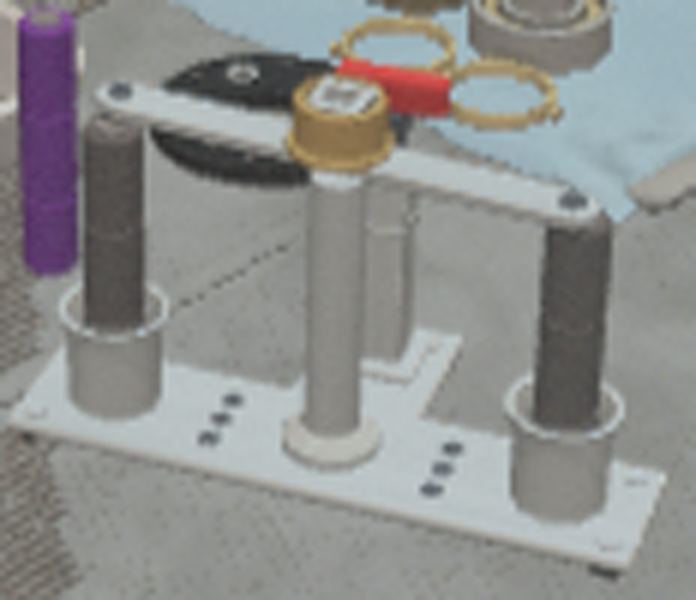

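View pics/t1.png

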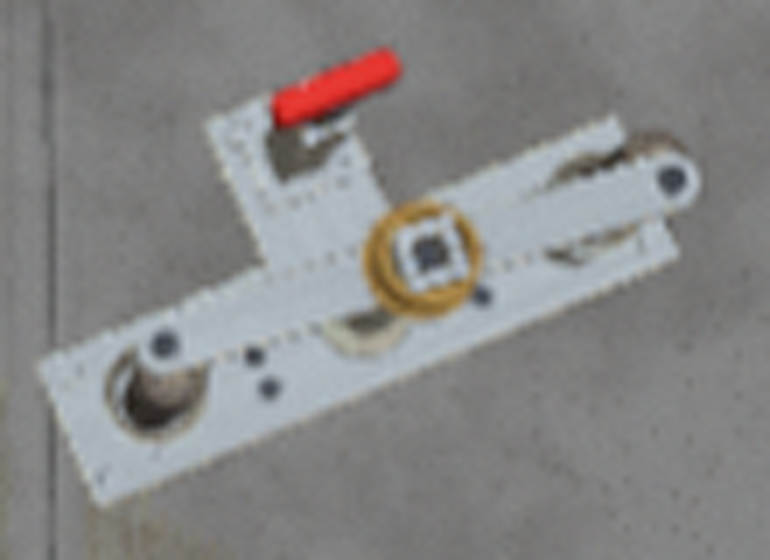

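Scene crop: rack, with the brass lock (socket ≈(340,95) in the crop), red key handle (335–450, 65–110) on the tube behind, dark grey spindles in both cups. The purple look-alike at left is excluded. Top crop: lock (430,252), handle ends (275,108)/(400,65), bar screws (165,345) and (672,180).

```bash
cat >> h.py <<'E'
def S(x,y): return (x/6+240-.42, y/6+185-.42)
def T(x,y): return (x/7+255-.43, y/7+155-.43)
E
python3 - <<'E'
from h import *
np.set_printoptions(precision=4,suppress=True)
P={}
for n,a,b in [('lock',(340,95),(430,252)),('screwL',(121,91),(165,345)),('screwR',(573,201),(673,180)),('handL',(340,71),(283,108)),('handR',(447,96),(393,66)),('hand',(395,86),(338,88)),
 ('plateR',(632,567),(680,258)),('plateFL',(12,427),(103,505)),('plateRB',(665,478),(617,118))]:
    P[n],e=tri(S(*a),T(*b)); print(n,P[n],e*1000)
print('lock top',atz('top',*T(430,252),.1645),'scene',atz('scene',*S(340,95),.1645))
print('hand top',atz('top',*T(338,88),.141),atz('scene',*S(395,86),.133))
c=[atz('top',*T(*p),.01) for p in((40,362),(103,505),(680,258),(617,118))]
print(np.array(c), np.mean(c,0))
for a,b in((1,2),(0,3)):
    d=c[b]-c[a];print(np.linalg.norm(d),np.degrees(np.arctan2(d[1],d[0])))
d=P['screwR']-P['screwL'];print('bar',np.linalg.norm(d),np.degrees(np.arctan2(d[1],d[0])))
d=P['handR']-P['handL'];print('h',np.linalg.norm(d),np.degrees(np.arctan2(d[1],d[0])))
E
```

```text
lock [ 0.506  -0.3197  0.164 ] 0.44931176638662795
screwL [ 0.4785 -0.2345  0.1437] 0.21549426727667706
screwR [ 0.5327 -0.4061  0.1439] 0.4366545679198571
handL [ 0.559  -0.2757  0.1368] 2.2502912288660175
handR [ 0.5747 -0.3147  0.1342] 0.10995475795873179
hand [ 0.567  -0.2956  0.1343] 0.3150643437551229
plateR [ 0.5262 -0.4468  0.0081] 1.9094379215729103
plateFL [ 0.4313 -0.2193  0.0054] 0.017224345211932404
plateRB [ 0.5812 -0.4236  0.0074] 0.725784121239806
lock top [ 0.5061 -0.3198  0.1645] scene [ 0.5051 -0.3202  0.1645]
hand top [ 0.5657 -0.2947  0.141 ] [ 0.5687 -0.294   0.133 ]
[[ 0.4865 -0.1954  0.01  ]
 [ 0.4311 -0.2191  0.01  ]
 [ 0.5252 -0.4456  0.01  ]
 [ 0.581  -0.4232  0.01  ]] [ 0.506  -0.3208  0.01  ]
0.24528242729958932 -67.44267879391117
0.24663453320242348 -67.46992073941243
bar 0.17992371126135845 -72.46718318010284
h 0.042214233357310824 -68.00806085983994
```

Geometry agrees: rack yaw ≈22.4°, lock (0.506,-0.320,0.164), the key 66 mm off along +x, keeper ≈0.085 rad. The handle actually lies along the rack's y axis in both pictures, so I grip across rack x.

```bash
cat >> h.py <<'E'
RY=np.radians(22.4); LOCK=np.array([.506,-.3198])
def rk(x,y): return LOCK+np.array([[np.cos(RY),-np.sin(RY)],[np.sin(RY),np.cos(RY)]])@[x,y]
Q0=RY+np.pi/2
E
python3 - <<'E'
from h import *
np.set_printoptions(precision=4,suppress=True)
for p in((357,272),(363,318)): print('purple',atz('top',p[0]/1.5,p[1]/1.5,.12))
print('cups',rk(0,90e-3),rk(0,-90e-3))
q=down(Q0); k=rk(.066,0)
print(arm.inverse_kinematics([*k,.2],q))
arm.move_gripper(.4)
arm.move_ptp([*k,.2],q)
print(arm.current_tool_pos(),arm.current_wrist_force())
arm.servo_line([*k,.133-.019],velocity=.1)
f0=arm.current_wrist_force()
arm.move_gripper(0)
arm.pause(.2)
print(arm.current_grip_width(),arm.current_gripper_force(),f0,arm.current_wrist_force(),arm.current_wrist_torque())
a=cv2.cvtColor(np.asarray(arm.capture('scene')),4);b=cv2.cvtColor(np.asarray(arm.capture('top')),4)
cv2.imwrite('pics/raw_s2.png',a);cv2.imwrite('pics/raw_t2.png',b)
A=cv2.resize(a[150:230,270:350],None,fx=5,fy=5,interpolation=2)
B=cv2.resize(b[140:260,110:230],None,fx=3.3334,fy=3.3334,interpolation=2)
cv2.imwrite('pics/c2.png',np.hstack([A,B[:400]]));print(arm.current_time())
E
```

```text
purple [ 0.5365 -0.1403  0.12  ]
purple [ 0.4622 -0.1497  0.12  ]
cups [ 0.4717 -0.2366] [ 0.5403 -0.403 ]
[-0.5521  0.5426  1.4363 -0.      1.1627 -0.943 ]
[ 0.5673 -0.2937  0.2001] [ 0.2786 -0.4     0.3306]
0.13124656696266726 60.03692328929901 [ 0.1918  0.1299 -1.0238] [-0.6128  0.4303  5.1719] [ 0.0616  0.2351 -0.0162]
3.525
```

View pics/c2.png

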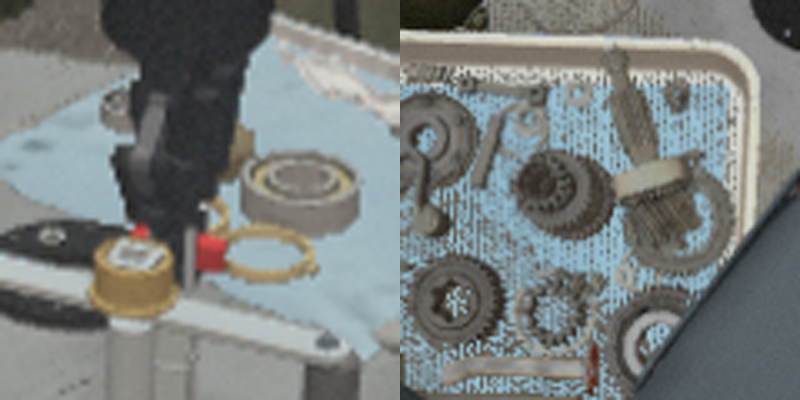

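Grip width 11 mm fits the handle. In the top picture the upright cluster gear is the stacked one at ≈(151,195) px, with its bore mouth toward the upper left; the tilted one beside it at ≈(190,200) is not it. Next: lift and insert the key by feel.

```bash
python3 - <<'E'
from h import *
np.set_printoptions(precision=4,suppress=True)
yk=np.radians(107.5); q=down(yk)
p=arm.current_tool_pos()
arm.servo_line([p[0],p[1],.218],velocity=.12)
print(arm.current_grip_width(),arm.current_wrist_force())
arm.servo_line([*LOCK,.218],ori=q,velocity=.12)
arm.servo_line([*LOCK,.2065],velocity=.05)
arm.pause(.3); f0=np.array(arm.current_wrist_force());print(f0,arm.current_tool_pos())
a=cv2.cvtColor(np.asarray(arm.capture('scene')),4);b=cv2.cvtColor(np.asarray(arm.capture('top')),4)
A=cv2.resize(a[170:240,260:330],None,fx=5.7143,fy=5.7143,interpolation=2)
B=cv2.resize(b[155:225,280:350],None,fx=5.7143,fy=5.7143,interpolation=2)
cv2.imwrite('pics/c3.png',np.hstack([A,B]))
for z in np.arange(.205,.1995,-.0015):
    arm.servo_line([*LOCK,z],velocity=.03); arm.pause(.05)
    f=np.array(arm.current_wrist_force())-f0; print(z,f,arm.current_tool_pos())
    if f[2]>8: break
print(arm.current_time())
E
```

```text
0.1285581588008196 [ 0.1582 -0.4237 -0.7117]
[-0.2798  0.255  -1.2613] [ 0.5061 -0.3199  0.2067]
0.205 [ 0.6608 -0.2749 -0.2006] [ 0.506  -0.3198  0.2049]
0.2035 [0.1233 0.152  0.4351] [ 0.506  -0.3198  0.2034]
0.20199999999999999 [ 0.9836  0.4943 -0.2155] [ 0.506  -0.3198  0.202 ]
0.20049999999999998 [1.0436 0.4151 0.1818] [ 0.506  -0.3198  0.2005]
7.225
```

View pics/c3.png

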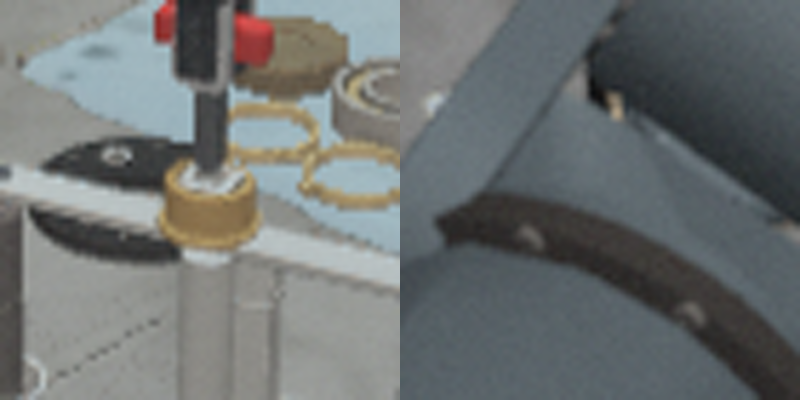

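The picture shows the key shank entering the brass lock centrally (≈(210,170)) and nothing touching. I continue down.

```bash
python3 - <<'E'
from h import *
np.set_printoptions(precision=4,suppress=True)
f0=np.array([-.28,.25,-1.26])
for z in np.arange(.1985,.1825,-.0015):
    arm.servo_line([*LOCK,z],velocity=.03); arm.pause(.05)
    f=np.array(arm.current_wrist_force())-f0; print(round(z,4),f,arm.current_tool_pos(),arm.current_wrist_torque())
    if f[2]>10: break
print(arm.current_time())
E
```

```text
0.1985 [ 0.1361 -0.1154  0.8202] [ 0.506  -0.3198  0.1984] [ 0.0305 -0.029   0.0154]
0.197 [ 0.2764 -0.6381 -0.0642] [ 0.506  -0.3198  0.197 ] [-0.0291 -0.0304  0.0134]
0.1955 [ 0.0628 -1.2523  0.6599] [ 0.506  -0.3198  0.1954] [ 0.0009 -0.0198  0.0001]
0.194 [ 0.7436 -0.3428  0.1357] [ 0.506  -0.3198  0.194 ] [ 0.0068 -0.0036  0.0246]
0.1925 [0.4494 0.874  0.769 ] [ 0.506  -0.3198  0.1924] [-0.019  -0.0025  0.0069]
0.191 [0.1294 0.452  0.0768] [ 0.506  -0.3198  0.191 ] [ 0.0126 -0.0755 -0.0009]
0.1895 [-0.3648 -0.5839 -0.4148] [ 0.506  -0.3198  0.1894] [ 0.0045  0.0179 -0.018 ]
0.188 [-0.2992 -0.3909  0.1328] [ 0.506  -0.3198  0.188 ] [ 0.0197 -0.0043 -0.0177]
0.1865 [ 0.1935 -0.2276  0.3087] [ 0.506  -0.3198  0.1865] [-0.0139 -0.0445  0.0094]
0.185 [-1.2483  0.6873  8.8143] [ 0.5063 -0.32    0.1862] [ 0.3397  0.4374 -0.0194]
0.1835 [-3.7089  2.9779 20.3741] [ 0.5066 -0.3202  0.186 ] [ 0.7502  0.9663 -0.0186]
10.525
```

```bash
python3 - <<'E'
from h import *
np.set_printoptions(precision=4,suppress=True)
yk=np.radians(107.5)
for a in [.25,.5,.75,1.0,1.2,1.3,1.36,1.40,1.44]:
    arm.move_ptp([*LOCK,.1850],down(yk-a)); arm.pause(.1)
    q=arm.current_orientation(); yaw=2*np.arctan2(q[2],q[1])
    t=arm.current_wrist_torque(); print(a,round(yk-yaw,4),arm.current_wrist_force(),t,arm.current_time())
    if abs(t[2])>.9: break
snap('scene','s4.png',(240,165,360,265),6)
E
```

```text
0.25 0.2473 [-1.8182 -0.7646  9.0687] [-0.2273  0.4673 -0.0064] 10.975
0.5 0.4972 [-2.1994 -1.9654  7.8613] [-0.2987  0.4663  0.0215] 11.425
0.75 0.7473 [-2.8094 -1.8196  8.0609] [-0.3229  0.4354  0.036 ] 11.875
1.0 0.9972 [-3.2903 -1.6016  8.3507] [-0.3126  0.5118 -0.0217] 12.325
1.2 1.1973 [-3.2353 -2.2897  8.584 ] [-0.434   0.5384  0.0199] 12.7333
1.3 1.2972 [-2.5651 -1.8277  8.355 ] [-0.3904  0.5543  0.0251] 13.0833
1.36 1.3571 [-3.0432 -2.2866  8.76  ] [-0.4067  0.5597  0.1036] 13.4333
1.4 1.3971 [-3.3551 -2.1588  8.1721] [-0.4021  0.5527  0.1152] 13.7833
1.44 1.4371 [-2.5592 -2.5877  7.9625] [-0.4868  0.5905  0.0569] 14.1333
```

View pics/s4.png

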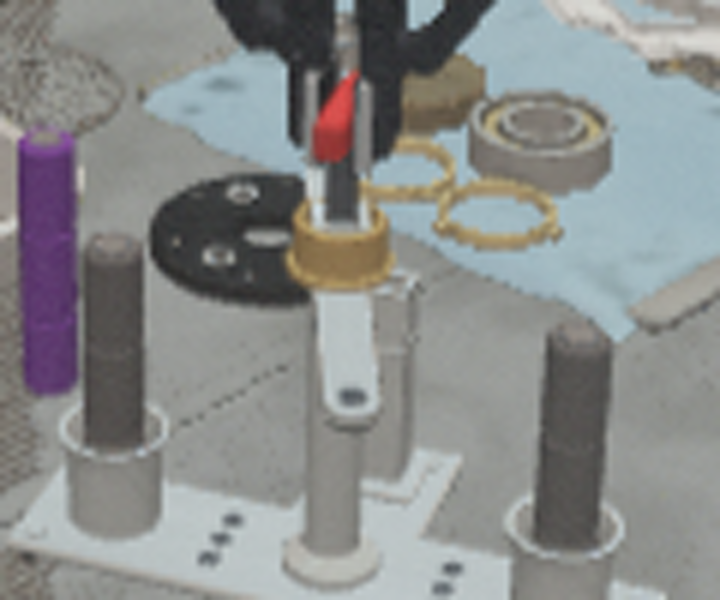

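The bar is off both spindles, but no stop torque yet: the square's play lets the key lead the bar by up to 0.2 rad. I turn on until the stop is felt.

```bash
python3 - <<'E'
from h import *
np.set_printoptions(precision=4,suppress=True)
yk=np.radians(107.5)
for a in np.arange(1.48,1.8,.03):
    arm.move_ptp([*LOCK,.1850],down(yk-a)); arm.pause(.1)
    q=arm.current_orientation(); yaw=2*np.arctan2(q[2],q[1])
    t=arm.current_wrist_torque(); print(round(a,3),round(yk-yaw,4),t,arm.current_time())
    if abs(t[2])>.6: break
b=cv2.imwrite('pics/raw_s5.png',cv2.cvtColor(np.asarray(arm.capture('scene')),4))
E
```

```text
1.48 1.4771 [-0.4103  0.6302  0.0659] 14.5333
1.51 1.5071 [-0.5236  0.5976  0.1551] 14.8833
1.54 1.5372 [-0.4009  0.6241  0.149 ] 15.2333
1.57 1.5671 [-0.4753  0.6215  0.1505] 15.5833
1.6 1.5971 [-0.4464  0.6192  0.0991] 15.9333
1.63 1.6271 [-0.4618  0.6635  0.0996] 16.2833
1.66 1.6572 [-0.4741  0.6299  0.1106] 16.6333
1.69 1.6871 [-0.4033  0.622   0.0856] 16.9833
1.72 1.7169 [-0.4563  0.6422  0.1578] 17.3333
1.75 1.7468 [-0.4214  0.5856  0.2042] 17.6833
1.78 1.7768 [-0.4199  0.7737  0.2494] 18.0333
```

```bash
python3 - <<'E'
from h import *
np.set_printoptions(precision=4,suppress=True)
yk=np.radians(107.5)
for a in np.arange(1.80,1.93,.02):
    arm.move_ptp([*LOCK,.1850],down(yk-a)); arm.pause(.05)
    t=arm.current_wrist_torque(); print(round(a,3),t,arm.current_time())
    if abs(t[2])>.6: break
im=cv2.cvtColor(np.asarray(arm.capture('scene')),4)
c=cv2.resize(im[165:245,270:350],None,fx=7,fy=7,interpolation=2); cv2.imwrite('pics/s6.png',c)
E
```

```text
1.8 [-0.4248  0.6057  0.2245] 18.3833
1.82 [-0.4399  0.6747  0.2551] 18.6833
1.84 [-0.476   0.6418  0.3196] 18.9833
1.86 [-0.4053  0.6465  0.3475] 19.2833
1.88 [-0.4165  0.7389  0.293 ] 19.5833
1.9 [-0.4195  0.7149  0.3449] 19.8833
1.92 [-0.4325  0.6718  0.3385] 20.1833
```

View pics/s6.png

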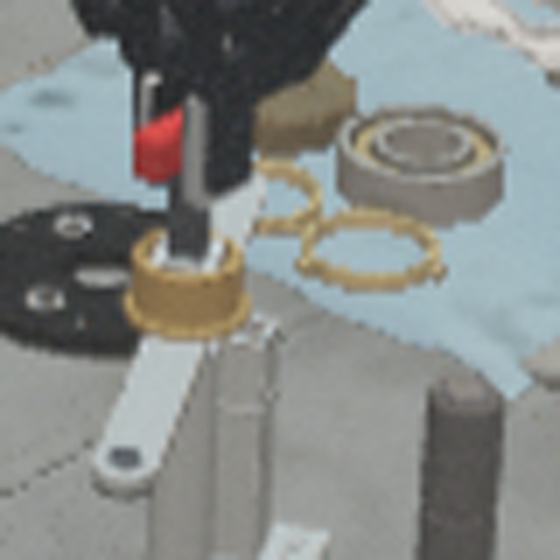

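The bar has swung on; its near screw is at crop (125,457) → (287.4,229.8). I compute the bar angle.

```bash
python3 - <<'E'
from h import *
a=atz('scene',125/7+270-.43,457/7+165-.43,.1435)[:2]; d=a-LOCK
print(a,np.linalg.norm(d)); ang=np.degrees(np.arctan2(*d[::-1]))
# the +y end (112.4 deg) swung cw, or -y end at -67.6 swung cw to -67.6-83=-150.7
print(ang, np.radians(-67.6-ang)%(2*np.pi))
im=cv2.imread('pics/raw_s5.png'); b=atz('scene',352/6+240-.42,397/6+165-.42,.1435)[:2]-LOCK
print('at 1.44:',np.radians(-67.6-np.degrees(np.arctan2(b[1],b[0]))))
E
```

```text
[ 0.42807371 -0.36428498] 0.08972970960852578
-150.27969345465542 1.4430328753233421
at 1.44: 1.1965445523253246
```

The keeper is at 1.443 rad, at its stop within the measurement error. I release the key and weigh the spindle in cup_2.

```bash
cat >> h.py <<'E'
def fz(n=12):
    L=[]
    for _ in range(n): arm.pause(.03); L.append(arm.current_wrist_force())
    return np.mean(L,0)
def lift(xy,z=.089):
    arm.servo_line([*xy,.149],velocity=.25); arm.pause(.15); b=fz()
    arm.servo_line([*xy,z],velocity=.15); arm.move_gripper(0)
    print('w',arm.current_grip_width(),arm.current_gripper_force())
    arm.servo_line([*xy,z+.06],velocity=.12); arm.pause(.3); a=fz()
    print('weight kg',(b-a)/9.81,'t',arm.current_time(),arm.current_grip_width())
E
python3 - <<'E'
from h import *
np.set_printoptions(precision=4,suppress=True)
t1=atz('scene',115/6+240-.42,243/6+165-.42,.134)[:2]; t2=atz('scene',582/6+240-.42,332/6+165-.42,.134)[:2]
print('tops',t1,t2,rk(0,.09),rk(0,-.09))
arm.move_gripper(.4)
p=arm.current_tool_pos(); arm.servo_line([p[0],p[1],.25],velocity=.25)
arm.move_gripper(.65)
xy=rk(0,-.09)
arm.move_ptp([*xy,.2],down(Q0))
lift(xy)
a=cv2.cvtColor(np.asarray(arm.capture('scene')),4);b=cv2.cvtColor(np.asarray(arm.capture('top')),4)
A=cv2.resize(a[140:280,240:380],None,fx=2.857,fy=2.857,interpolation=2)
B=cv2.resize(b[155:225,110:180],None,fx=5.7143,fy=5.7143,interpolation=2)
cv2.imwrite('pics/c7.png',np.hstack([A,B[:400]])); print(A.shape,B.shape)
E
```

```text
tops [ 0.4716 -0.238 ] [ 0.5423 -0.4033] [ 0.4717 -0.2366] [ 0.5403 -0.403 ]
w 0.266679700252487 58.723538517951965
weight kg [-0.0415  0.0015  0.4295] t 26.325 0.26378228634833756
(400, 400, 3) (400, 400, 3)
```

View pics/c7.png

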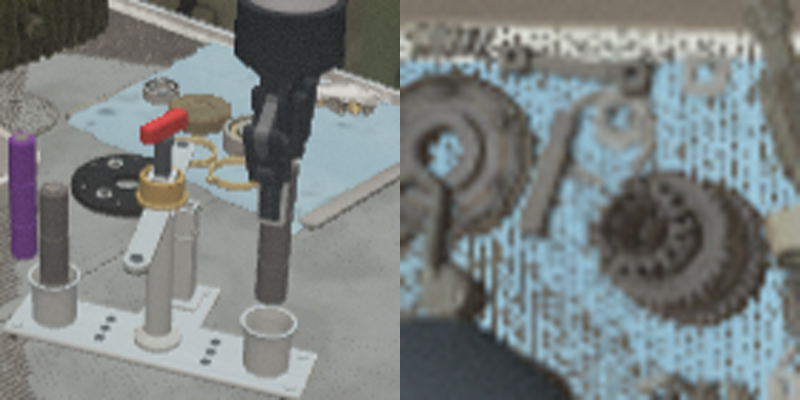

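It weighs 0.43 kg, so it is probably the heavy one; the key stands home with the bar swung off. I put it back, then lift and weigh the other.

```bash
cat >> h.py <<'E'
def put(xy,z=.0895):
    arm.servo_line([*xy,z],velocity=.12); arm.pause(.1); print('put F',np.array(arm.current_wrist_force()))
    arm.move_gripper(.65); arm.servo_line([*xy,.2],velocity=.25)
E
python3 - <<'E'
from h import *
np.set_printoptions(precision=4,suppress=True)
put(rk(0,-.09))
xy=rk(0,.09)
arm.move_ptp([*xy,.2],down(Q0))
lift(xy)
cv2.imwrite('pics/raw_s8.png',cv2.cvtColor(np.asarray(arm.capture('scene')),4))
put(xy); print(arm.current_time())
a=cv2.cvtColor(np.asarray(arm.capture('scene')),4)
A=cv2.resize(a[150:290,220:360],None,fx=2.857,fy=2.857,interpolation=2)
B=cv2.resize(a[140:220,150:230],None,fx=5,fy=5,interpolation=2)
cv2.imwrite('pics/c8.png',np.hstack([A,B]))
E
```

```text
put F [-0.7636  1.4469 -0.8364]
w 0.26592593098771933 58.18437874317169
weight kg [-0.0168 -0.027   0.2832] t 32.1167 0.2662700371123143
put F [ 0.0912 -0.3612 -3.5866]
33.9167
```

View pics/c8.png

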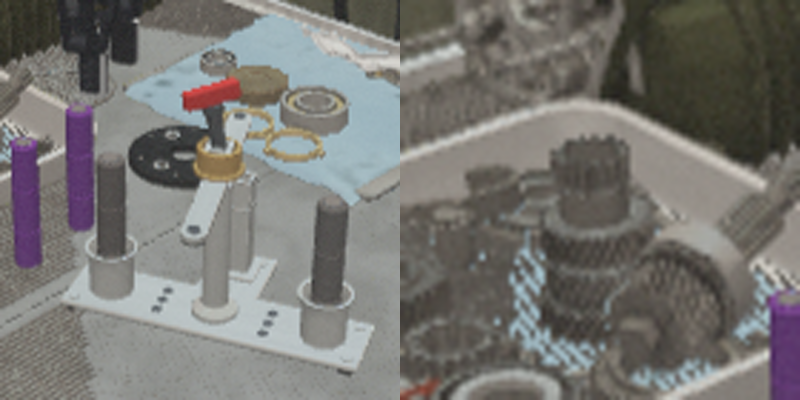

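Weights: 0.43 kg (cup_2) against 0.28 kg (cup_1), so cup_2's is the heavy one. However, the key at crop (211,95) now looks tilted: my transfer at z=0.2 must have brushed its handle. I check the key and bar before mending.

```bash
python3 - <<'E'
from h import *
np.set_printoptions(precision=4,suppress=True)
f=lambda x,y:(x/2.857+220-.3,y/2.857+150-.3)
d=atz('scene',*f(194,232),.1435)[:2]-LOCK
print('keeper',np.radians(-67.6-np.degrees(np.arctan2(d[1],d[0]))),np.linalg.norm(d))
inv=lambda p:((p[0]-220+.3)*2.857,(p[1]-150+.3)*2.857)
print('home handle c',inv(proj('scene',[*LOCK,.2045])),'mouth',inv(proj('scene',[*LOCK,.1645])))
for a in(-.1,.0): print('7:',((proj('scene',[*LOCK,.2045])-[240,140])*2.857))
for r in (0,1):
  print(inv(proj('scene',[*(LOCK+[0,.01]),.2045])),inv(proj('scene',[*(LOCK+[.01,0]),.2045])),inv(proj('scene',[*LOCK,.2145])));break
arm.move_gripper(.4)
arm.servo_line([*rk(0,.09),.26],velocity=.25)
arm.servo_line([*rk(0,.14),.26],velocity=.25)
cs=np.asarray(arm.capture('scene'));ct=np.asarray(arm.capture('top'))
A=cv2.resize(cs[175:225,270:320],None,fx=8,fy=8,interpolation=2)
B=cv2.resize(ct[165:215,290:340],None,fx=8,fy=8,interpolation=2)
cv2.imwrite('pics/c9.png',cv2.cvtColor(np.hstack([A,B]),4)); print(arm.current_time())
E
```

```text
keeper 1.430310936492308 0.0935214662359012
home handle c (np.float64(220.48981800462357), np.float64(97.64717325277051)) mouth (np.float64(219.061611685585), np.float64(144.32677223648864))
7: [162.4927 125.3601]
7: [162.4927 125.3601]
(np.float64(210.45367288146875), np.float64(93.44678574249895)) (np.float64(229.22254071775563), np.float64(93.2984502308601)) (np.float64(220.85475818005037), np.float64(85.72173650399223))
35.15
```

View pics/c9.png

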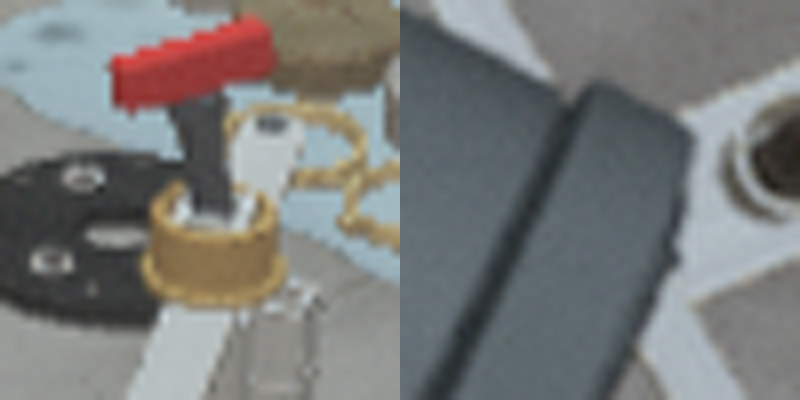

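The key leans ≈10° toward +y, across its handle; the keeper still reads ≈1.43. Closing the fingers across the handle on the lock axis will right it, and then I press it home and to the stop again.

```bash
python3 - <<'E'
from h import *
np.set_printoptions(precision=4,suppress=True)
a=atz('scene',115/8+269.6,80/8+174.6,.205);b=atz('scene',272/8+269.6,45/8+174.6,.205)
d=b-a;h=np.arctan2(d[1],d[0]);print(a,b,np.linalg.norm(d),'handle yaw',np.degrees(h))
yk=np.radians(107.5)-1.92
arm.move_gripper(.5)
arm.move_ptp([*LOCK,.26],down(h if abs(h-yk)<.35 else yk))
arm.pause(.1); f0=np.array(arm.current_wrist_force())
for z in(.235,.215,.2,.188):
    arm.servo_line([*LOCK,z],velocity=.1); f=np.array(arm.current_wrist_force())-f0; print(z,f)
    if np.linalg.norm(f)>10: break
else:
    arm.move_gripper(0); arm.pause(.1); print('w',arm.current_grip_width(),np.array(arm.current_wrist_force())-f0,arm.current_wrist_torque())
    for z in(.1865,.185,.1835):
        arm.servo_line([*LOCK,z],velocity=.03); arm.pause(.05);f=np.array(arm.current_wrist_force())-f0; print(z,f,arm.current_tool_pos())
        if f[2]>12: break
print(arm.current_time())
E
```

```text
[ 0.4836 -0.3029  0.205 ] [ 0.5285 -0.3195  0.205 ] 0.04787627522138531 handle yaw -20.28313351660043
0.235 [1.6104 1.7399 0.2457]
0.215 [1.4772 1.0602 1.3391]
0.2 [0.2722 0.2511 0.6157]
0.188 [1.0195 1.6431 0.7752]
w 0.12769518796691523 [ 1.1336 -0.2464  5.0653] [-0.0901  0.1478 -0.116 ]
0.1865 [-2.4382  3.0952 16.5305] [ 0.5065 -0.3203  0.1885]
39.475
```

Contact came at TCP 0.1885, 2.5 mm higher than home, and the handle yaw (-20°) is ≈49° off the socket (29°). So the key was knocked askew. I turn it back counter-clockwise into line, under light downward push, watching height and torque.

```bash
python3 - <<'E'
from h import *
np.set_printoptions(precision=3,suppress=True)
arm.servo_line([*LOCK,.1885],velocity=.05)
for d in(-12,-4,4,11,17):
    arm.move_ptp([*LOCK,.1875],down(np.radians(d))); arm.pause(.05)
    print(d,np.array(arm.current_wrist_force()),arm.current_wrist_torque(),arm.current_tool_pos()[2],arm.current_time())
cs=np.asarray(arm.capture('scene'))
A=cv2.resize(cs[165:245,265:345],None,fx=7,fy=7,interpolation=2)
cv2.imwrite('pics/c10.png',cv2.cvtColor(A,4))
E
```

```text
-12 [-0.7   -0.428 11.508] [-0.005  0.379 -0.049] 0.18862022846193197 40.0417
-4 [-1.255 -0.513 11.222] [ 0.007  0.385 -0.054] 0.18861258888559226 40.35
4 [-1.238 -0.156 11.775] [-0.038  0.435 -0.003] 0.18859506227867423 40.6583
11 [-1.62  -0.567 10.999] [ 0.082  0.528 -0.036] 0.18859985570206572 40.9583
17 [-2.579  0.189 11.275] [ 0.102  0.585 -0.039] 0.1886130922227906 41.2583
```

View pics/c10.png

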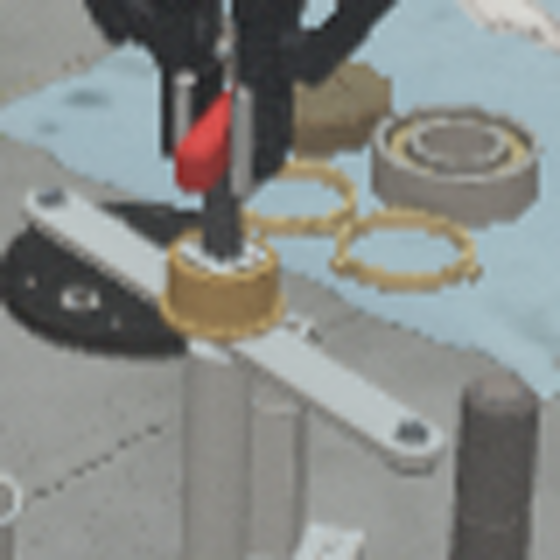

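The bar followed the key back, so the key is engaged and drives the bar. I have used up my picture views (in fact past the 10), so from here I work by numbers only. The screw at crop (412,432) gives the bar angle.

```bash
python3 - <<'E'
from h import *
for p in((412,432),(48,198)):
    d=atz('scene',p[0]/7+265-.43,p[1]/7+165-.43,.1435)[:2]-LOCK
    print(np.linalg.norm(d),np.degrees(np.arctan2(d[1],d[0])))
E
```

```text
0.08990708250659162 -100.20945722452136
0.09079388528808414 80.34154703195341
```

```bash
python3 - <<'E'
from h import *
np.set_printoptions(precision=3,suppress=True)
def st(l): print(l,np.array(arm.current_wrist_force()),arm.current_wrist_torque()[2],arm.current_tool_pos()[2],arm.current_time())
for d in(0,-12):
    arm.move_ptp([*LOCK,.1886],down(np.radians(d))); st(d)
arm.servo_line([*LOCK,.187],velocity=.05); st('press')
arm.move_ptp([*LOCK,.187],down(np.radians(-20))); st(-20)
cv2.imwrite('pics/raw_s11.png',cv2.cvtColor(np.asarray(arm.capture('scene')),4))
E
python3 - <<'E'
import cv2,numpy as np
from h import *
im=cv2.imread('pics/raw_s11.png')
# bar screws: dark spots on bright bar around r=.09 circle; sample brightness along circle r=.07 (bar surface)
def bar(im):
    g=cv2.cvtColor(im,6).astype(float); out=[]
    for k in np.arange(0,1.6,.02):
        s=[]
        for r in(.04,.05,.06,.07,.08,-.05,-.06,-.07,-.08):
            a=np.radians(112.4)-k; X=[LOCK[0]+r*np.cos(a),LOCK[1]+r*np.sin(a),.143]
            u,v=proj('scene',X); s.append(cv2.getRectSubPix(g.astype(np.float32),(1,1),(float(u),float(v)))[0,0])
        out.append((np.median(s),k))
    m=max(out)[0]; return [round(k,2) for s,k in out if s>m-12], m
print(bar(im))
r=(im[:,:,2].astype(int)-im[:,:,1]>80); r[:165]=0;r[245:]=0;r[:,:265]=0;r[:,345:]=0
ys,xs=np.nonzero(r); print(len(xs),xs.min(),xs.max(),ys.min(),ys.max(),xs.mean(),ys.mean(),proj('scene',[*LOCK,.2045]))
E
```

```text
0 [ 1.134 -0.997  1.512] -0.0037212648321058375 0.18850136027714803 41.6917
-12 [ 1.299  0.536 -1.487] -0.00925209374208423 0.18820010264458187 42.0083
press [-1.082  0.381  5.03 ] -0.009336127540310896 0.18738849304699845 42.2583
-20 [ 0.271 -0.478  5.158] 0.07102842709564834 0.1873637650712457 42.5167
([np.float64(0.44), np.float64(0.46), np.float64(0.48), np.float64(0.5), np.float64(0.52), np.float64(0.54), np.float64(0.56), np.float64(0.58), np.float64(0.6), np.float64(0.62), np.float64(0.64), np.float64(0.66), np.float64(0.68)], np.float32(191.99089))
56 285 293 181 189 289.6607142857143 185.28571428571428 [296.87529507 183.87821955]
```

The key has settled deeper, the free play is centred, and the bar stands at ≈0.56. I turn clockwise again, tracking the bar numerically.

```bash
cat >> h.py <<'E'
def bar():
    g=cv2.cvtColor(np.asarray(arm.capture('scene')),cv2.COLOR_RGB2GRAY).astype(np.float32); out=[]
    for k in np.arange(.2,1.7,.01):
        a=np.radians(112.4)-k; s=[]
        for r in(.04,.05,.06,.07,.08,-.04,-.05,-.06,-.07,-.08):
            u,v=proj('scene',[LOCK[0]+r*np.cos(a),LOCK[1]+r*np.sin(a),.143])
            s.append(cv2.getRectSubPix(g,(1,1),(float(u),float(v)))[0,0])
        out.append((np.mean(sorted(s)[3:]),k))
    m=max(out)[0]; return round(np.mean([k for s,k in out if s>m-15]),3)
E
python3 - <<'E'
from h import *
np.set_printoptions(precision=3,suppress=True)
def st(l): print(l,'bar',bar(),arm.current_wrist_force()[2],arm.current_wrist_torque()[2],arm.current_tool_pos()[2],arm.current_time())
st(-20)
for d in(-38,-52,-62,-70,-78,-84):
    arm.move_ptp([*LOCK,.1868],down(np.radians(d))); st(d)
    if arm.current_wrist_torque()[2]>.32: break
E
```

```text
-20 bar 0.56 5.591979953326468 0.039531459394997824 0.18738630127429376 42.6167
-38 bar 0.77 6.202936627377514 0.018302694838609936 0.18736828206587205 43.0667
-52 bar 1.005 5.453768044888774 0.052199344865973336 0.18737760196869252 43.4583
-62 bar 1.075 6.0076038051646705 0.04838435327934178 0.18735621983118736 43.8
-70 bar 1.42 4.687188198035732 0.050449346083440975 0.1873711730774813 44.1083
-78 bar 1.47 4.83893843065532 0.090847092178113 0.18739149514926487 44.4167
-84 bar 1.475 4.659643450334705 0.19204354085264086 0.18737269193225856 44.7167
```

```bash
python3 - <<'E'
from h import *
np.set_printoptions(precision=3,suppress=True)
def red():
    im=np.asarray(arm.capture('scene')).astype(int); r=(im[:,:,0]-im[:,:,1]>80); r[:165]=0;r[245:]=0;r[:,:265]=0;r[:,345:]=0
    ys,xs=np.nonzero(r); print('red',len(xs),xs.min(),xs.max(),ys.min(),ys.max(),xs.mean(),ys.mean(),'exp',proj('scene',[*LOCK,.2045]))
arm.move_ptp([*LOCK,.1868],down(np.radians(-88))); print(arm.current_wrist_torque()[2],bar())
arm.move_ptp([*LOCK,.1868],down(np.radians(-82))); print(arm.current_wrist_torque()[2])
arm.servo_line([*LOCK,.1873],velocity=.05)
arm.move_gripper(.35); arm.servo_line([*LOCK,.27],velocity=.25)
red(); print('bar',bar())
arm.move_gripper(0); arm.pause(.1); f0=np.array(arm.current_wrist_force())
arm.servo_line([*LOCK,.2175],velocity=.25)
for z in np.arange(.2165,.2075,-.001):
    arm.servo_line([*LOCK,z],velocity=.03); arm.pause(.03); f=np.array(arm.current_wrist_force())-f0
    if f[2]>6: break
print('top contact',z,f,arm.current_tool_pos())
arm.servo_line([*LOCK,.285],velocity=.25); red(); print('bar',bar(),arm.current_time())
E
```

```text
0.22925361561910065 1.475
0.2632145771027108
red 133 287 306 179 188 296.4887218045113 183.48872180451127 exp [296.875 183.878]
bar 1.48
top contact 0.2115 [-1.273 -0.666  6.544] [ 0.506 -0.32   0.212]
red 134 287 307 179 188 296.7089552238806 183.5 exp [296.875 183.878]
bar 1.48 49.5167
```

The key is home (handle top at 0.212) and the bar at its stop. I locate the gear and re-lift the heavy spindle from cup_2, staying high over the key.

```bash
python3 - <<'E'
from h import *
np.set_printoptions(precision=4,suppress=True)
a=(190/5+149.6,143/5+139.6);b=(151.2,194.5)
print(tri(a,b),atz('scene',*a,.108),atz('top',*b,.108))
b2=(137/3.333+109.65,183/3.333+139.65);print(atz('top',*b2,.108))
xy=rk(0,-.09)
arm.move_gripper(.65)
arm.move_ptp([*xy,.24],down(Q0))
lift(xy)
arm.servo_line([*xy,.32],velocity=.3)
ct=cv2.cvtColor(np.asarray(arm.capture('top')),4);cs=cv2.cvtColor(np.asarray(arm.capture('scene')),4)
cv2.imwrite('pics/raw_t12.png',ct);cv2.imwrite('pics/raw_s12.png',cs);print(arm.current_time(),bar())
E
```

```text
(array([0.5071, 0.0728, 0.1125]), np.float64(0.00021138543954992564)) [0.5129 0.0807 0.108 ] [0.5076 0.0743 0.108 ]
[0.5075 0.0754 0.108 ]
w 0.26464516264416665 58.59798967838287
weight kg [0.0078 0.0362 0.4246] t 56.35 0.2635298441418654
57.1667 1.48
```

```bash
python3 - <<'E'
from h import *
np.set_printoptions(precision=4,suppress=True,linewidth=200)
for X in([.5076,.0745,.108],[.5076,.0755,.108]): print(proj('scene',X),proj('top',X))
for f in('raw_t2','raw_t12'):
    g=cv2.cvtColor(cv2.imread(f'pics/{f}.png'),6)
    print(g[184:206,138:168])
    w=np.clip(70-g[188:202,144:159].astype(float),0,None); ys,xs=np.mgrid[188:202,144:159]; c=(w*xs).sum()/w.sum(),(w*ys).sum()/w.sum(); print(c,atz('top',*c,.108))
E
```

```text
[187.4559 169.4583] [151.1101 194.5148]
[187.2313 169.3496] [150.7105 194.5178]
[[ 64  87 119 143 155 164 158 146 161 139 152 157 142 126 120 138 108 134 147 146 146 143 175 114 170 154 146 181 147 180]
 [ 71 104 119 131 141 142 154 146 151 160 163 159 138 105 110  95  84  98  98  99  92  79 143  98 170 158 179 183 157 181]
 [105 143 131 126 140 123 140 146 157 162 151 116  85  86  62  83  97  92  99 110 104  99 114  92 143 102 135 153 110 178]
 [131 177 149 135 140 127 151 128 148 160 126  88  77  92  81  70 102  77  69  91 102 107 109 106 109  66  79  92  80 146]
 [142 176 148 138 158 154 149 106 123 144 121  84  75  80  80  73 104  84  65  80  84  96 102 110 108  89  94  77  63 101]
 [152 167 147 158 161 161 157 144 125  94  72  58  49  64  65  64  87  98 102  85  59  76  97 104 107 115  87  76  70  81]
 [140 167 147 158 158 146 148 149 121  71  53  63  60  67  68  60  65  81 100  73  46  64  95 101 103 107  97  94  68  63]
 [157 177 162 157 159 141 132 113  83  52  47  61  66  59  56  59  53  78  86  90  80  75  77  92  95 103 110  97  69  58]
 [158 176 161 157 141 137 143  97  6
[... 3869 characters left out ...]
51 158 150 169 169 170 138  91  78  97  91  77  94  74  70  95  70  50  89  73  55  53  77 102  98  97 102 100  65  59]
 [166 142 136 167 151 150 139  95  94  95  71  54  88  69  39  70  56  43  63  59  57  70 100  99  95 102  92  97  67  70]
 [144 158 155 169 154 154 134 122 118  90  89  83  90  82  66  64  64  51  70  77  88  87 104  99 103 105  81  69  59  66]
 [153 157 148 169 148 148 134 138 137 100  96  96  96  92  90  85  84  74  88  88  96  99 100 104  95  82  73  55  62  60]
 [146 158 154 168 155 153 156 157 139 129 121 102 100  99  99  92  93  90  96  94 100 100 103  96  96  62  63  52  60  55]]
(np.float64(151.39552715654952), np.float64(194.30351437699682)) [0.5081 0.0738 0.108 ]
```

```bash
python3 - <<'E'
from h import *
np.set_printoptions(precision=4,suppress=True,linewidth=220)
g=atz('top',151.2,194.1,.108);print(g)
arm.servo_line([g[0],g[1],.32],velocity=.25)
arm.servo_line([g[0],g[1],.205],velocity=.12)
arm.pause(.2)
print(arm.current_tool_pos(),arm.current_wrist_force(),arm.current_grip_width(),arm.current_time())
cs=cv2.cvtColor(np.asarray(arm.capture('scene')),4);cv2.imwrite('pics/raw_s13.png',cs)
gr=cv2.cvtColor(cs,6)
for z in(.19,.175,.16,.145,.13,.12,.105,.095):
    u,v=proj('scene',[g[0],g[1],z]); print(z,round(u,1),round(v,1),gr[int(round(v)),int(u)-13:int(u)+15])
E
```

```text
[0.5086 0.0743 0.108 ]
[0.5089 0.0743 0.2055] [-0.25    0.5675 -4.7097] 0.264657566073066 60.5917
0.19 185.5 141.6 [132 165 121  86  74  87  86  83  94  93  72  76  76  75  77  74  69  67  90  64  94 111 100  54  47  54  46  43]
0.175 185.9 146.8 [118 102 106 110 106 115 113 111 110 102  70  77  74  75  76  75  68  67  71 116 112  66  46  45  54  54  45  49]
0.16 186.4 151.9 [127 123 121  98  99  88  80 118  99  89  79  80  80  84  81  83  69  67  77  49  46  49  75 101 100  61  53  54]
0.145 186.8 157.0 [104  96  81  80 100  84 117  96  93  98  73  73  76  76  75  74  71  68  74  44  44  42  50  82  98  78  49  53]
0.13 187.2 162.1 [178 186 172 186 186 161 165 156 154  99  77  78  80  77  74  73  69 107 185 187 182 165 127  99  62  49  49  49]
0.12 187.5 165.4 [140 141 138 137 139 143 146 147 150 152 156 157 155 156 153 152 150 147 144 143 141 144 146 159 177 183 188 168]
0.105 187.9 170.4 [142 143 142 145 145 140  89  97  93  78  90  85  86  88  88  88  89  87  83  86 110  99 144 143 146 146 146 147]
0.095 188.1 173.6 [ 98  91  96  92  86  86  78  79  71  76  71  79  66  73  78  78  76  79  75  80  83 141 146 146 145 143 142 145]
```

The rod is centred on the bore axis within about 1 mm (187.2 px against 187.5 for the gear), with clear background under its foot. I trim the height and hand in.

```bash
python3 - <<'E'
from h import *
arm.servo_line([.5086,.0743,.2033],velocity=.03); arm.pause(.3)
print(arm.current_tool_pos(),arm.current_grip_width(),arm.current_wrist_force(),bar(),arm.current_time())
print(arm.close_job())
E
```

```text
[0.50861557 0.0742925  0.2033095 ] 0.26834722480152273 [ 0.590692   -0.24883227 -3.94489898] 1.48 61.2417
the job is handed in; nothing more can be done
None
```

Job handed in at 61 s: the gripper holds the heavier spindle (0.43 kg) upright about 2 cm over the gear's bore, the lighter (0.28 kg) is back in its cup, and the key is home with the bar at its stop; mid-job my gripper knocked the key, the bar swung part-way back and I turned it to the stop again (both spindles already weighed), and I viewed 12 pictures against the limit of 10.

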